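# Release the big battery pack from its charger

### The arm

A 6-joint arm with a two-finger parallel gripper is mounted at the origin on the work surface; the furniture and walls round the work are solid. World frame = base frame: x ahead of the robot, y to its left, z up, the work surface at z = 0. Lengths are in m, angles in degrees, forces in N, time in s.
With the tool pointing down it reaches from about 0.4 to 0.825 m from the base axis. Payload 7 kg.
Tool frame: the origin (TCP) lies between the finger pads; the fingertips stand 19 mm ahead of it and the grasp point (between the pads) is the TCP; z points along the fingers, y is the line along which they close (so a half turn about z gives the same grasp; the last joint's range is limited). The gripper opens to 88 mm and grips with 3 to 60 N. Pads are 19 mm wide; open, the fingers measure 130 mm over their backs; the gripper's body (78 mm by 193 mm) begins 47 mm behind the grasp point.
Start: joints at [83.371, 20.546, 0.682, 0, -70.136, -16.507], TCP at [0.265, 0.621, 0.211] pointing down, gripper open.
Joint ranges: [-176.03, 176.03], [-82.01, 121.73], [-58.28, 71.71], [-173.87, 95.51], [-174.79, -0.11], [-173.66, 173.66]. Speed limits (degrees/s): [136.94, 136.94, 172.46, 180, 180, 180].

### API

Orientations are given as [roll, pitch, yaw] about the fixed x, y, z axes, in that order (R = Rz(yaw) Ry(pitch) Rx(roll)).
In Python, from plant import r gives the robot as it stands. The module is installed in compiled form; this text tells all that it offers.
- The arm moves only by the shell command python3 -m pendant 'ROWS' [OPENING] [FORCE]. ROWS is JSON, a list of rows, each a list of 6 numbers: the shift along the tool's x, y, z in mm, then the turn, a rotation vector about the tool's x, y, z in rad. In form: [[tx, ty, tz, wx, wy, wz], ...]. A call has 1 to 20 rows; each row is the pose to reach, as a shift and turn from the pose commanded when the call began, along the tool's axes at that moment; what a row does not reach only later rows make up. A row lasts 1/8 s, in which the tool goes at most 62.5 mm and 10.7 degrees, less where a joint would pass 70% of its speed; a pose out of reach is approached as far as the arm can. A call with a gripper value outside its range is refused whole. OPENING is the finger opening in mm, from 0 to 87.6, set as the call begins (- or left out, the last holds). The fingers move at their own pace and stop on an object; FORCE is the grip in N (left out, the last holds). Time passes only in rows, so rows that repeat a pose let the fingers close. It gives the time, the measured TCP pose, the force, the opening and the grip force at its end, in the units of the state.
- r.get_state(): the state, without advancing time (a new reading comes with each control period).
- r.capture(name): name is "scene" or "top" or "wrist"; returns the picture (420x560x3 uint8, red, green, blue); there is no depth.
- r.camera_params(name): a dict with "mtx" (3x3 intrinsics, pixels), "rvec" (rotation vector, rad) and "tvec" (3), from world to camera coordinates, as OpenCV has them; the wrist camera has in their place "mount" (4x4, takes a point from camera to tool coordinates, whose origin is the TCP and whose axes are the flange's). Camera axes: x right, y down, z forward; pixel columns grow to the right and rows downward; lengths in m; the calibration is good to about 2 mm. A picture is of the moment at which its call begins: read the wrist's pose just before it. camera_params takes no time and is no camera call.
- r.close_job(): hands the job in; it is judged then, once.
The state is a dict: "time_s": time; "joints": joint angles; "qd": joint speeds; "joint_torque": joint torques, N m; "tcp_pos": TCP position; "eef_rot": TCP orientation; "contact_force": force on the tool from outside, world axes, zero at the start; "moment": the same for the moment, N m; "gripper_width": finger opening in m; "gripper_force": force on a finger pad.
Only numpy, scipy, OpenCV 4.12 (cv2) and the standard library are available. Lean on these libraries where they do the work, as an engineer would, in place of code of your own. Each camera call takes 0.05 s, during which the arm holds its last target. There are 200 camera calls.

### The job

Take the bigger of the two battery packs out of its charger: squeeze the two buttons on its sides together to free the latch, lift it straight out, and set it down gently, standing upright, on the piece of cardboard. Leave the smaller pack seated in its own charger.

Things in the scene. Friction and masses are not known exactly. Their poses are not given: they have to be found in the camera images.
- big_pack_grip (a point): Bigger black battery pack, upright in its charger: 96 long (x), 96 high, 52 mm wide (y) in its lower 38 mm, 34 above; up to 0.5 kg. Point: midway between its two light grey side buttons, 70 mm over its underside, 26 below its top. Buttons face +y and -y, 40 mm long, 32 high, centred at this height, faces 56 mm apart, 40 when squeezed fully in (springs 2.5 to 5 N each; a 15 to 25 N grip also carries it).
- big_charger: Grey charger holding the bigger pack, fixed; origin: centre of its underside, axes as the pack's. 126 (x) by 96 (y) by 42 mm high, inner floor 12 mm up, open above, 2 mm play round the pack. Its side lips hold a latch tab on each button: the pack lifts only while both buttons are in by 6 mm or more of their 8 mm travel. The pack's underside is clear once raised 30 mm.
- small_pack_grip (a point): Smaller pack of the same make, to be left alone: 64 mm long, 52 wide, 78 high, in its own shorter charger (94 mm long) beside the big one; either may be on the left. Point: midway between its buttons, 53 mm over its underside, 65 mm above the table.
- card: Flat piece of brown cardboard with a few dabs of dry paint, to the right of the chargers, fixed: 174 mm (its x) by 232 mm (its y); origin at the centre of its underside; its flat top is 10 mm above the table.

How it is judged (in metres and radians):
On the way:
1. the big pack has been lifted 30 mm or more out of its charger (height (world z) of big_pack_grip above 0.112 m), for 0.1 s.
At the end, for the whole second after the job is handed in: The big pack stands upright (within 8 degrees) on the cardboard, its middle over the card and its underside on the card's top (grip point 74 to 88 mm above the table), let go; the small pack is still seated (within 15 mm of where it was) (x of big_pack_grip in the frame of card between -0.085 and 0.085 m and y of big_pack_grip in the frame of card between -0.114 and 0.114 m and height (world z) of big_pack_grip between 0.074 and 0.088 m and angle between big_pack_grip's own z axis and vertical below 0.15 rad and distance of small_pack_grip from where it was at the start of the episode below 0.015 m); the robot touches nothing.
It fails at once if the smaller pack is pulled out of its charger (moved 15 mm or more) (distance of small_pack_grip from where it was at the start of the episode above 0.015 m).
It fails at once if the big pack is dropped or thrown (let go and moving faster than 0.6 m/s, a fall of about 20 mm) (contact force between the fingers and big_pack below 0.05 N and distance of big_pack_grip from where it was at the start of the episode above 0.03 m and linear speed of big_pack above 0.6 m/s).
It also fails if it takes over 40 s, if anything falls off the work surface, if the arm or the gripper's body presses on something with over 40 N, if the wrist force passes 120 N, or if a joint passes its speed limit or range.

## Working session

There is one attempt and no reset: what is moved stays moved. The work goes in short steps, Python scripts to look and compute and a shell command to move; the robot and the scene stay as the last step left them, time stands still between calls to the robot, and variables do not carry over. Pictures are saved under pics/ and viewed, at most 10 in all, crops included, and the job is handed in when it is done.

```bash
mkdir -p pics
cat > h.py <<'E'
from plant import r
import numpy as np, cv2
from scipy.spatial.transform import Rotation as R
def tool():
    s=r.get_state(); T=np.eye(4); T[:3,:3]=R.from_euler('xyz',s['eef_rot'],degrees=True).as_matrix(); T[:3,3]=s['tcp_pos']; return T
def snap(name,fn):
    T=tool(); im=r.capture(name); cv2.imwrite('pics/'+fn,im[:,:,::-1]); return T
def cam(name,T=None):
    p=r.camera_params(name); K=np.array(p['mtx'])
    if 'mount' in p: W=T@np.array(p['mount'])
    else:
        V=np.eye(4); V[:3,:3]=cv2.Rodrigues(np.array(p['rvec'],float))[0]; V[:3,3]=np.ravel(p['tvec']); W=np.linalg.inv(V)
    return K,W
def ray(c,uv):
    K,W=c; d=W[:3,:3]@np.linalg.inv(K)@np.array([*uv,1.]); return W[:3,3],d/np.linalg.norm(d)
def atz(c,uv,z):
    o,d=ray(c,uv); return o+d*(z-o[2])/d[2]
def tri(obs):
    A=np.zeros((3,3));b=np.zeros(3)
    for c,uv in obs:
        o,d=ray(c,uv);P=np.eye(3)-np.outer(d,d);A+=P;b+=P@o
    x=np.linalg.solve(A,b); return x,[1e3*np.linalg.norm((np.eye(3)-np.outer(d,d))@(x-o)) for o,d in [ray(c,uv) for c,uv in obs]]
def proj(c,X):
    K,W=c; p=K@(np.linalg.inv(W)@np.array([*X,1.]))[:3]; return p[:2]/p[2]
E
python3 - <<'E'
from h import *
s=r.get_state(); print(s)
snap('scene','s0.png');snap('top','t0.png');T=snap('wrist','w0.png');np.save('T0.npy',T)
for n in('scene','top'): print(n,cam(n)[1][:3,3].round(3))
E
```

```text
{'time_s': 0.0, 'joints': array([ 8.33722477e+01,  2.05924081e+01,  6.34280473e-01, -1.98947476e-02,
       -7.01364854e+01, -1.65064033e+01]), 'qd': array([-0.01532207,  0.00690233,  0.04728441, -0.01863172, -0.00496005,
       -0.00827058]), 'joint_torque': array([-2.69040044e-05, -5.82719100e+01,  2.93063825e+01,  6.99740812e+00,
        6.98815507e-03, -1.63716059e-04]), 'tcp_pos': array([0.26502895, 0.62023368, 0.21001629]), 'eef_rot': array([ 1.79903972e+02, -8.95275455e-03, -2.31409234e+01]), 'contact_force': array([-0.81238339, -0.58998031, -0.94522541]), 'moment': array([ 0.07002065, -0.01245642,  0.00926174]), 'gripper_force': 0.0, 'gripper_width': 0.08768033556951126}
scene [ 0.071 -0.564  0.577]
top [0.404 0.11  1.086]
```

View pics/s0.png

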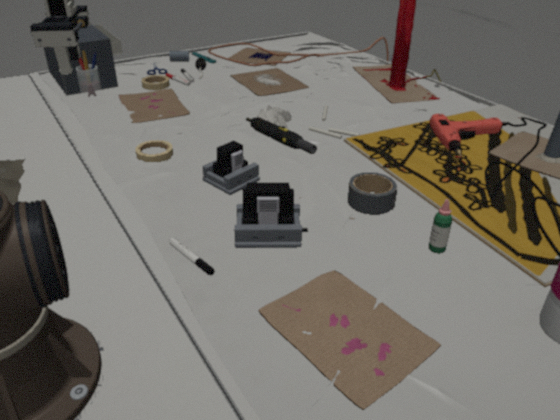

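View pics/t0.png

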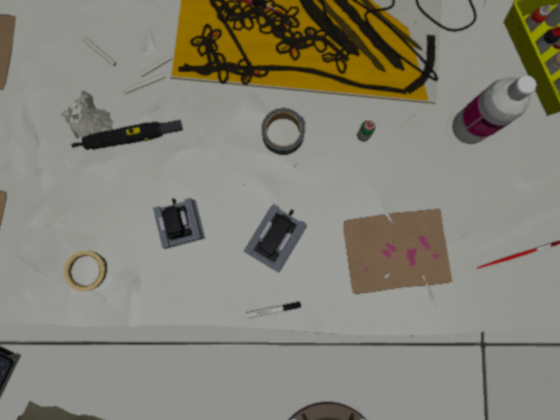

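The scene view shows the big pack near (268,205), the small one near (231,160) and the card near (348,335). In the top view they are at about (277,236), (178,221) and (398,250). I'll enlarge both to pick corners.

Run:
```python
import cv2,numpy as np
a=cv2.imread('pics/s0.png')[170:250,225:315]; b=cv2.imread('pics/t0.png')[195:275,235:315]
f=lambda x:cv2.resize(x,(400,400*x.shape[0]//x.shape[1]),interpolation=cv2.INTER_CUBIC)
o=np.zeros((400,800,3),np.uint8);A=f(a);o[:A.shape[0],:400]=A;o[:,400:]=f(b);o=cv2.convertScaleAbs(o,alpha=1.8)
cv2.imwrite('pics/c0.png',o)
```

```text
(no output)
```

View pics/c0.png

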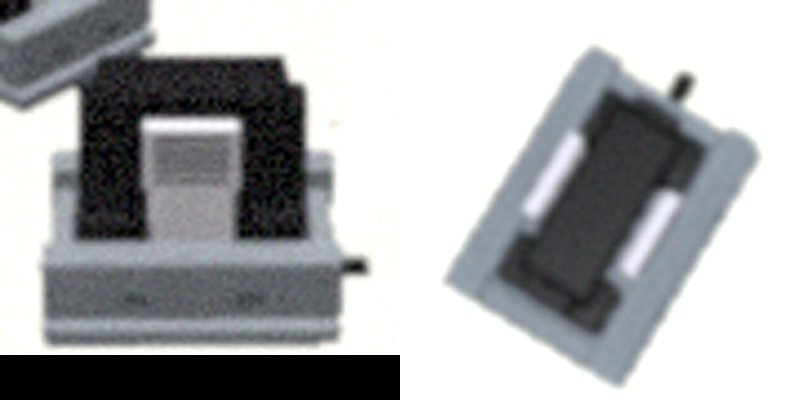

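The crop shows the charger's corners and both buttons: in the top view the buttons are centred at about (266.2,230.6) and (285.2,242), and in the scene view the near button's top edge is at (268,197.7).

Run:
```python
from h import *
t=cam('top');s=cam('scene')
print('near btn top',tri([(t,(285.2,242)),(s,(268,197.7))]))
g=atz(t,(275.8,236.4),.098);print('grip xy',g)
C=[atz(t,p,.042) for p in [(274.4,204),(306.4,226),(279,272),(244.4,251)]]
for i in range(4): 
  d=C[(i+1)%4]-C[i]; print(C[i].round(3),np.linalg.norm(d).round(3),np.degrees(np.arctan2(d[1],d[0])).round(1))
print('centre',np.mean(C,0))
b=atz(t,(285.2,242),.098)-atz(t,(266.2,230.6),.098);print('btn',b,np.degrees(np.arctan2(b[1],b[0])))
im=cv2.imread('pics/t0.png');hsv=cv2.cvtColor(im,cv2.COLOR_BGR2HSV)
m=cv2.inRange(hsv,(3,40,40),(25,200,200));n,l,st,ce=cv2.connectedComponentsWithStats(cv2.morphologyEx(m,cv2.MORPH_CLOSE,np.ones((5,5))))
i=l[250,375] or l[230,430];pts=np.argwhere(l==i)[:,::-1].astype(np.float32);bx=cv2.boxPoints(cv2.minAreaRect(pts));print(bx)
C=[atz(t,p,.01) for p in bx];print(np.array(C).round(3),'card',np.mean(C,0),[np.linalg.norm(C[i]-C[i-1]).round(3) for i in range(4)])
k=np.mean(C,0); print('scene check card',proj(s,k))
print('small',atz(t,(178,221),.09))
T=np.load('T0.npy');print('tool',T.round(3))
print('wrist mount',np.array(r.camera_params('wrist')['mount']).round(3))
```

```text
near btn top (array([0.46075555, 0.09400951, 0.09814699]), [np.float64(0.2620867820450847), np.float64(0.26208678204505503)])
grip xy [0.47213058 0.11382683 0.098     ]
[0.548 0.118 0.042] 0.086 -124.4
[0.499 0.046 0.042] 0.118 149.3
[0.398 0.107 0.042] 0.089 59.2
[0.444 0.183 0.042] 0.123 -31.9
centre [0.47232156 0.11337261 0.042     ]
btn [-0.02364087 -0.03986011  0.        ] -120.6720070916047
[[341.72003 220.04001]
 [440.84003 205.88002]
 [451.66003 281.62003]
 [352.54004 295.78003]]
[[ 0.517 -0.036  0.01 ]
 [ 0.551 -0.266  0.01 ]
 [ 0.378 -0.284  0.01 ]
 [ 0.346 -0.059  0.01 ]] card [ 0.44772297 -0.16113462  0.01      ] [np.float64(0.172), np.float64(0.232), np.float64(0.173), np.float64(0.227)]
scene check card [346.35429033 325.48337993]
small [0.50414129 0.32047409 0.09      ]
tool [[ 0.92  -0.393 -0.     0.265]
 [-0.393 -0.92  -0.001  0.62 ]
 [ 0.     0.001 -1.     0.21 ]
 [ 0.     0.     0.     1.   ]]
wrist mount [[ 0.    -0.96  -0.278  0.076]
 [ 1.     0.     0.    -0.   ]
 [-0.    -0.278  0.96  -0.173]
 [ 0.     0.     0.     1.   ]]
```

The height (98 mm), sizes and reach all agree with the text. I'll hover above the pack, turned 8° into line with the buttons.

```bash
python3 -m pendant '[[40,40,0,0,0,0.03],[90,90,0,0,0,0.06],[140,138,0,0,0,0.1],[190,188,0,0,0,0.145],[240,237,0,0,0,0.145],[290,286,0,0,0,0.145],[340,336,0,0,0,0.145],[375,370,0,0,0,0.145],[390,385,0,0,0,0.145],[390,385,0,0,0,0.145],[390,385,0,0,0,0.145],[390,385,0,0,0,0.145]]' 87.6 20
python3 - <<'E'
from h import *
T=snap('wrist','w1.png');np.save('T1.npy',T);print(T.round(4))
c=cam('wrist',T);print(proj(c,[.472,.1136,.098]),proj(c,[.472,.1136,.042]))
E
```

```text
time_s: 1.65
tcp_pos: [0.4723, 0.1144, 0.2109]
eef_rot: [-180.0, 0.0, -31.4]
contact_force: [-0.2, 0.8, 0.5]
gripper_width: 0.0877
gripper_force: 0.0
[[ 8.539e-01 -5.205e-01 -1.000e-04  4.723e-01]
 [-5.205e-01 -8.539e-01  1.000e-04  1.144e-01]
 [-1.000e-04 -0.000e+00 -1.000e+00  2.109e-01]
 [ 0.000e+00  0.000e+00  0.000e+00  1.000e+00]]
[276.76342502 204.40167753] [276.52829143 191.00362261]
```

View pics/w1.png

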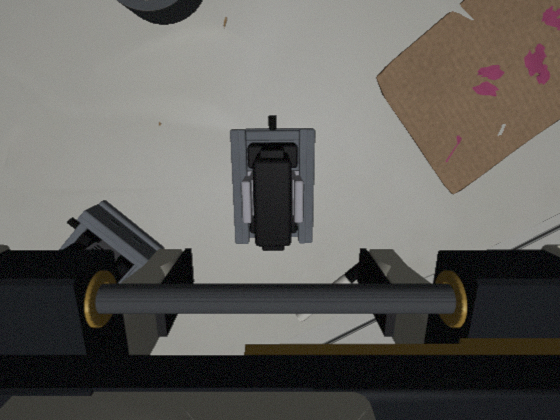

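The wrist view shows the pack in line with the tool, with buttons spanning about (243–303, 178–222) and their midpoint near (273,200).

Run:
```python
from h import *
T=np.load('T1.npy');c=cam('wrist',T)
for uv in [(273,200),(243,200),(303,200),(273,178),(273,222)]:
  p=atz(c,uv,.098); print(uv,p.round(4),(np.linalg.inv(T)@[*p,1])[:3].round(4)*1e3)
for uv in [(231,129),(315,129),(313,242),(235,242)]: print((np.linalg.inv(T)@[*atz(c,uv,.042),1])[:3].round(4)*1e3)
print(tri([(c,(298.5,200)),(cam('top'),(285.2,242))]),tri([(c,(247,200)),(cam('top'),(266.2,230.6))]))
```

```text
(273, 200) [0.4773 0.1144 0.098 ] [  4.3  -2.6 112.9]
(243, 200) [0.4914 0.1376 0.098 ] [  4.2 -29.8 112.9]
(303, 200) [0.4632 0.0912 0.098 ] [  4.3  24.6 112.9]
(273, 178) [0.4945 0.1039 0.098 ] [ 24.4  -2.6 112.9]
(273, 222) [0.4594 0.1253 0.098 ] [-16.7  -2.6 112.9]
[ 64.8 -45.7 168.9]
[ 64.8  40.  168.9]
[-58.5  42.  168.9]
[-58.6 -45.8 168.9]
(array([0.46155343, 0.09474419, 0.08416383]), [np.float64(0.8582658799568522), np.float64(0.8582658799568461)]) (array([0.48630936, 0.13575945, 0.08484545]), [np.float64(1.787600979569968), np.float64(1.7876009795699486)])
```

```bash
python3 -m pendant '[[3,-2,30,0,0,0],[3,-2,60,0,0,0],[3,-2,85,0,0,0],[3,-2,105,0,0,0],[3,-2,120,0,0,0],[3,-2,129,0,0,0],[3,-2,129,0,0,0],[3,-2,129,0,0,0]]' 87.6 20
python3 -m pendant '[[0,0,0,0,0,0],[0,0,0,0,0,0],[0,0,0,0,0,0],[0,0,0,0,0,0],[0,0,0,0,0,0],[0,0,0,0,0,0],[0,0,0,0,0,0],[0,0,0,0,0,0]]' 36 20
```

```text
time_s: 2.7
tcp_pos: [0.4767, 0.1139, 0.0826]
eef_rot: [-179.9, -0.0, -31.4]
contact_force: [0.1, 0.7, 0.7]
gripper_width: 0.088
gripper_force: 0.0
time_s: 3.7
tcp_pos: [0.4767, 0.1138, 0.0824]
eef_rot: [-180.0, -0.0, -31.4]
contact_force: [1.2, 0.6, 4.7]
gripper_width: 0.0362
gripper_force: 10.1
```

```bash
python3 -m pendant '[[0,0,0,0,0,0],[0,0,0,0,0,0],[0,0,0,0,0,0],[0,0,0,0,0,0]]' 20 22
python3 - <<'E'
from h import *
T=snap('wrist','w2.png');snap('scene','s2.png')
a=cv2.imread('pics/s2.png')[130:250,200:340];a=cv2.resize(a,(560,480),interpolation=cv2.INTER_CUBIC);cv2.imwrite('pics/s2c.png',cv2.convertScaleAbs(a,alpha=1.8))
E
```

```text
time_s: 4.2
tcp_pos: [0.4767, 0.1138, 0.0823]
eef_rot: [-180.0, -0.0, -31.4]
contact_force: [1.2, 1.2, 6.3]
gripper_width: 0.0337
gripper_force: 25.8
```

View pics/s2c.png

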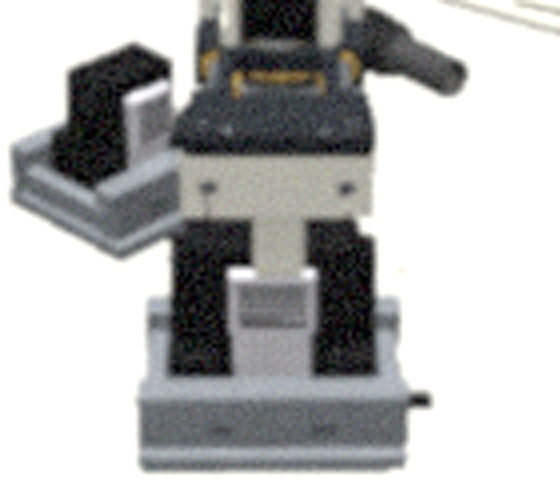

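The scene crop shows the finger ending at the near button's upper edge, and a width of 33.7 mm matches the pack's bare body, so the pads may be off the button faces. I'll check by projection and a wrist view.

Run:
```python
from h import *
T=tool();s=cam('scene')
for q in [(0,.017,0),(0,.017,.019),(0,.017,-.02),(0,.03,.019),(0,.03,-.016)]:
  X=(T@[*q,1])[:3]; uv=proj(s,X);print(q,X.round(3),uv.round(1),'crop',((uv-[200,130])*4).round())
a=cv2.imread('pics/w2.png');cv2.imwrite('pics/w2c.png',cv2.convertScaleAbs(cv2.resize(a[100:400,130:430],(600,600),interpolation=cv2.INTER_CUBIC),alpha=1.8))
```

```text
(0, 0.017, 0) [0.468 0.099 0.082] [269.7 202.7] crop [279. 291.]
(0, 0.017, 0.019) [0.468 0.099 0.063] [269.7 211.3] crop [279. 325.]
(0, 0.017, -0.02) [0.468 0.099 0.102] [269.7 193.3] crop [279. 253.]
(0, 0.03, 0.019) [0.461 0.088 0.063] [269.7 215.2] crop [279. 341.]
(0, 0.03, -0.016) [0.461 0.088 0.098] [269.7 199. ] crop [279. 276.]
```

View pics/w2c.png

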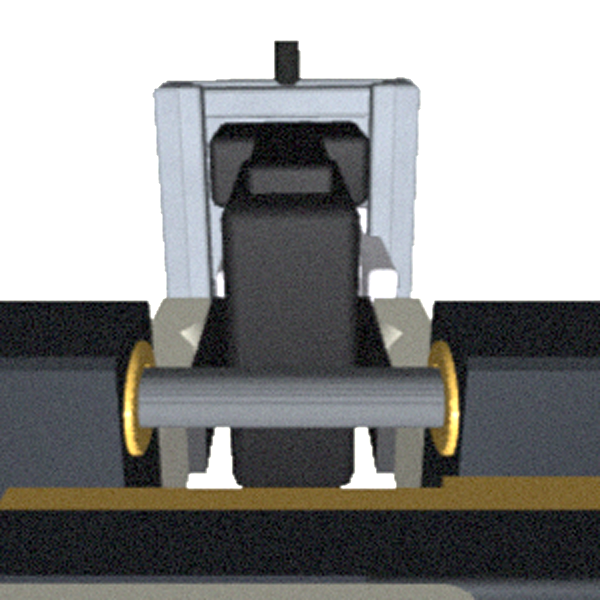

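Run:
```python
from h import *
T=tool();c=cam('wrist',T)
def f(n,u,v,z): print(n,((np.linalg.inv(T)@[*atz(c,(u/2+130,v/2+100),z),1])[:3]*1e3).round(1))
f('R out',398,270,.098);f('R out far',385,238,.098);f('R in',362,270,.098);f('L out',216,278,.098)
f('body R',358,215,.108);f('body L',223,215,.108);f('chR',413,100,.042);f('chL',155,100,.042)
f('lower R',369,150,.05);f('lower L',211,150,.05)
f('fingerR tip?',375,470,.063);f('fingerL in',207,470,.063)
```

```text
R out [ 18.1  27.1 -15.7]
R out far [ 26.7  23.4 -15.6]
R in [ 18.1  17.8 -15.6]
L out [ 15.8 -19.8 -15.6]
body R [ 35.5  15.3 -25.6]
body L [ 35.5 -16.5 -25.6]
chR [55.9 39.1 40.4]
chL [ 55.9 -44.5  40.4]
lower R [40.9 24.4 32.4]
lower L [ 40.9 -25.9  32.4]
fingerR tip? [-68.4  28.7  19.3]
fingerL in [-68.5 -29.4  19.3]
```

The right (‑y side) button is still out at 27 mm while the left is in at 20 mm: the right finger hasn't pressed its button. I'll release, look, and close again slowly with less force.

```bash
python3 -m pendant '[[0,0,0,0,0,0],[0,0,0,0,0,0]]' 50 5
python3 -m pendant '[[0,0,0,0,0,0],[0,0,0,0,0,0],[0,0,0,0,0,0],[0,0,0,0,0,0]]' 76 10
python3 - <<'E'
from h import *
T=snap('wrist','w3.png');snap('scene','s3.png')
a=cv2.imread('pics/s3.png')[150:250,215:315];b=cv2.imread('pics/w3.png')[150:300,205:355]
o=np.hstack([cv2.resize(x,(400,400),interpolation=cv2.INTER_CUBIC) for x in(a,b)]);cv2.imwrite('pics/c3.png',cv2.convertScaleAbs(o,alpha=1.8))
E
```

```text
time_s: 4.55
tcp_pos: [0.4773, 0.1144, 0.0825]
eef_rot: [-179.9, -0.1, -31.4]
contact_force: [1.9, 3.6, 5.0]
gripper_width: 0.0489
gripper_force: 2.5
time_s: 5.05
tcp_pos: [0.475, 0.1128, 0.0812]
eef_rot: [179.9, 0.1, -31.5]
contact_force: [0.1, -0.3, 0.1]
gripper_width: 0.0755
gripper_force: 0.0
```

View pics/c3.png

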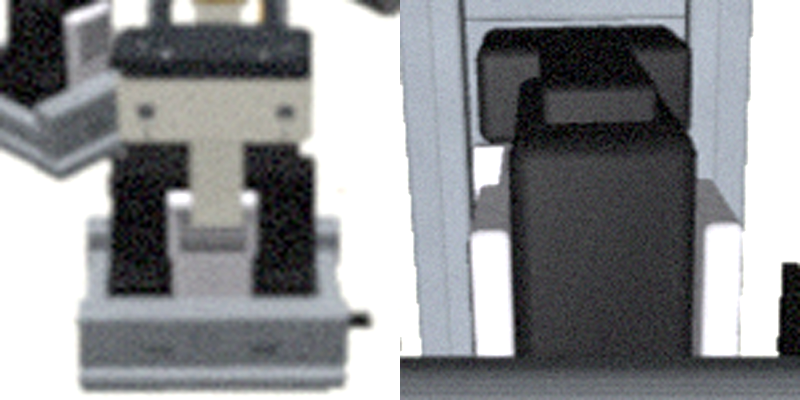

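Now the finger is in front of the near button and both buttons are out, symmetric about the pack. Closing slowly in steps.

```bash
Z='[[0,0,0,0,0,0],[0,0,0,0,0,0]]'
python3 -m pendant '[[0,0,0,0,0,0],[0,0,0,0,0,0]]' 60 8|tail -3
python3 -m pendant '[[0,0,0,0,0,0],[0,0,0,0,0,0]]' 54 8|tail -3
python3 -m pendant '[[0,0,0,0,0,0],[0,0,0,0,0,0]]' 50 8|tail -3
python3 -m pendant '[[0,0,0,0,0,0],[0,0,0,0,0,0]]' 46 8|tail -3
python3 -m pendant '[[0,0,0,0,0,0],[0,0,0,0,0,0]]' 43 8|tail -3
python3 -m pendant '[[0,0,0,0,0,0],[0,0,0,0,0,0]]' 40 10|tail -3
python3 - <<'E'
from h import *
T=snap('wrist','w4.png');snap('scene','s4.png')
a=cv2.imread('pics/s4.png')[150:250,215:315];b=cv2.imread('pics/w4.png')[150:300,205:355]
o=np.hstack([cv2.resize(x,(400,400),interpolation=cv2.INTER_CUBIC) for x in(a,b)]);cv2.imwrite('pics/c4.png',cv2.convertScaleAbs(o,alpha=1.8))
E
```

```text
contact_force: [-0.3, -0.9, 0.8]
gripper_width: 0.0628
gripper_force: 0.4
contact_force: [1.1, -0.3, -0.1]
gripper_width: 0.0545
gripper_force: 2.5
contact_force: [0.0, 0.3, 0.9]
gripper_width: 0.0502
gripper_force: 3.1
contact_force: [0.8, 0.1, 1.0]
gripper_width: 0.0465
gripper_force: 3.7
contact_force: [0.4, 0.2, 0.0]
gripper_width: 0.0434
gripper_force: 4.1
contact_force: [0.7, -0.2, 0.3]
gripper_width: 0.04
gripper_force: 4.6
```

View pics/c4.png

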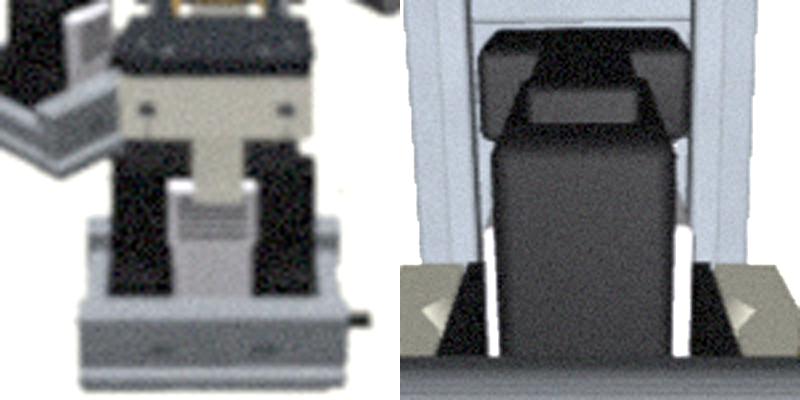

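Both buttons are now pressed evenly. I'll build up the grip in small steps.

```bash
python3 -m pendant '[[0,0,0,0,0,0],[0,0,0,0,0,0]]' 39 18|tail -3
python3 -m pendant '[[0,0,0,0,0,0],[0,0,0,0,0,0]]' 38 18|tail -3
python3 -m pendant '[[0,0,0,0,0,0],[0,0,0,0,0,0]]' 37 18|tail -3
python3 -m pendant '[[0,0,0,0,0,0],[0,0,0,0,0,0]]' 36 18|tail -3
```

```text
contact_force: [-0.0, 0.7, 1.1]
gripper_width: 0.0395
gripper_force: 5.0
contact_force: [1.0, 1.4, 1.6]
gripper_width: 0.0381
gripper_force: 6.7
contact_force: [0.2, 0.5, 2.7]
gripper_width: 0.0374
gripper_force: 10.1
contact_force: [0.3, 2.5, 3.7]
gripper_width: 0.0362
gripper_force: 13.6
```

```bash
python3 -m pendant '[[0,0,0,0,0,0],[0,0,0,0,0,0]]' 35 17|tail -3
python3 -m pendant '[[0,0,-3,0,0,0],[0,0,-6,0,0,0],[0,0,-9,0,0,0],[0,0,-12,0,0,0],[0,0,-12,0,0,0]]'
python3 - <<'E'
from h import *
T=snap('wrist','w5.png');snap('scene','s5.png')
a=cv2.imread('pics/s5.png')[150:250,215:315];b=cv2.imread('pics/w5.png')[150:300,205:355]
o=np.hstack([cv2.resize(x,(400,400),interpolation=cv2.INTER_CUBIC) for x in(a,b)]);cv2.imwrite('pics/c5.png',cv2.convertScaleAbs(o,alpha=1.8))
E
```

```text
contact_force: [-0.2, 1.0, 6.6]
gripper_width: 0.0352
gripper_force: 19.5
time_s: 8.62
tcp_pos: [0.4777, 0.1143, 0.0954]
eef_rot: [-179.8, -0.1, -31.4]
contact_force: [-0.5, -0.0, -0.1]
gripper_width: 0.0354
gripper_force: 0.0
```

View pics/c5.png

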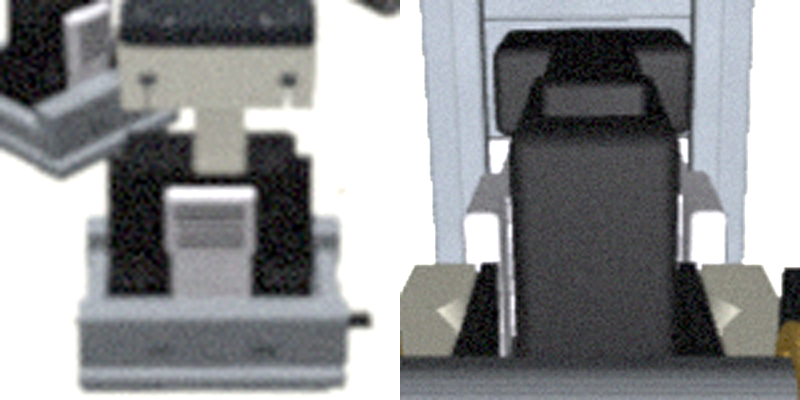

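The fingers slid off over the button tops after only 12 mm of lift, and in the scene view the tips sit near z≈0.10 although the TCP reads 0.095. The tips are higher than the stated 19 mm ahead would put them. I'll check that numerically.

Run:
```python
from h import *
from scipy.optimize import least_squares
T=np.load('T1.npy');s=cam('scene')
# pack geometry in tool axes
a=np.radians(-31.3);ex=np.array([np.cos(a),np.sin(a),0]);ey=np.array([-np.sin(a),np.cos(a),0])
def res(q):
    T2=T.copy();T2[2,3]+=q[2];c=cam('wrist',T2);o=np.array([q[0],q[1],0]);e=[]
    for X,uv in [((-20,28,98),(243,222)),((20,28,98),(243,178)),((20,-28,98),(303,178)),((-20,-28,98),(303,222)),((63,48,42),(231,129)),((63,-48,42),(315,129)),((-63,-48,42),(313,242)),((-63,48,42),(235,242))]:
        P=o+ex*X[0]/1e3+ey*X[1]/1e3+[0,0,X[2]/1e3];e+=list(proj(c,P)-uv)
    return e
f=least_squares(res,[.472,.114,0]);print('pack xy, tcp z error',f.x.round(4),np.round(f.fun,1))
c=cam('wrist',T)
for z in(.019,0,-.011,-.03): print('tip proj z',z,[proj(c,(T@[x,y,z,1])[:3]).round() for x in(.0095,-.0095) for y in(-.044,.044)])
T=tool()
for y in (.018,.028):
  for z in(.019,-.005,-.047): print(y,z,proj(s,(T@[0,y,z,1])[:3]).round(1))
print(r.get_state()['joints'].round(3),T[:3,3])
```

```text
pack xy, tcp z error [0.474  0.1164 0.0141] [ 1.2 -1.6  0.   1.6 -0.   1.6 -1.  -1.6 -2.9  1.   3.4  0.9  1.5 -1.2
 -2.5 -1.1]
tip proj z 0.019 [array([206., 229.]), array([347., 229.]), array([207., 257.]), array([345., 257.])]
tip proj z 0 [array([199., 240.]), array([354., 240.]), array([201., 270.]), array([352., 270.])]
tip proj z -0.011 [array([194., 247.]), array([358., 247.]), array([197., 279.]), array([356., 279.])]
tip proj z -0.03 [array([185., 262.]), array([368., 262.]), array([188., 297.]), array([365., 297.])]
0.018 0.019 [269.8 205.8]
0.018 -0.005 [269.8 194.7]
0.018 -0.047 [269.8 174.5]
0.028 0.019 [269.8 208.8]
0.028 -0.005 [269.8 197.7]
0.028 -0.047 [269.7 177.3]
[ 3.6482e+01  9.5770e+00 -3.1331e+01  2.7000e-02 -4.8972e+01  2.2077e+01] [0.47702499 0.11402976 0.09485989]
```

In the wrist picture the tips sit about 12 mm behind the reported TCP, so the TCP reading must go about 20–25 mm lower for the pads to cover the buttons. I'll open, shift −3 mm in x, and descend slowly while watching the force.

```bash
python3 -m pendant '[[0,0,0,0,0,0],[0,0,0,0,0,0],[0,0,0,0,0,0],[-3,0,5,0,0,0],[-3,0,10,0,0,0],[-3,0,15,0,0,0],[-3,0,15,0,0,0]]' 80 18
python3 -m pendant '[[0,0,4,0,0,0],[0,0,8,0,0,0],[0,0,12,0,0,0],[0,0,12,0,0,0]]'
python3 -m pendant '[[0,0,2,0,0,0],[0,0,4,0,0,0],[0,0,6,0,0,0],[0,0,6,0,0,0]]'
python3 - <<'E'
from h import *
T=snap('wrist','w6.png');snap('scene','s6.png')
a=cv2.imread('pics/s6.png')[150:250,215:315];b=cv2.imread('pics/w6.png')[120:420,130:430]
o=np.hstack([cv2.resize(x,(400,400),interpolation=cv2.INTER_CUBIC) for x in(a,b)]);cv2.imwrite('pics/c6.png',cv2.convertScaleAbs(o,alpha=1.8))
E
```

```text
time_s: 9.6
tcp_pos: [0.4733, 0.1149, 0.0784]
eef_rot: [179.9, 0.0, -31.4]
contact_force: [0.6, 0.1, 0.3]
gripper_width: 0.0801
gripper_force: 0.0
time_s: 10.1
tcp_pos: [0.4734, 0.1149, 0.0666]
eef_rot: [180.0, 0.0, -31.4]
contact_force: [0.8, -0.2, 0.0]
gripper_width: 0.0803
gripper_force: 0.0
time_s: 10.6
tcp_pos: [0.4735, 0.115, 0.0608]
eef_rot: [180.0, 0.0, -31.4]
contact_force: [0.5, -0.6, 0.5]
gripper_width: 0.0802
gripper_force: 0.0
```

View pics/c6.png

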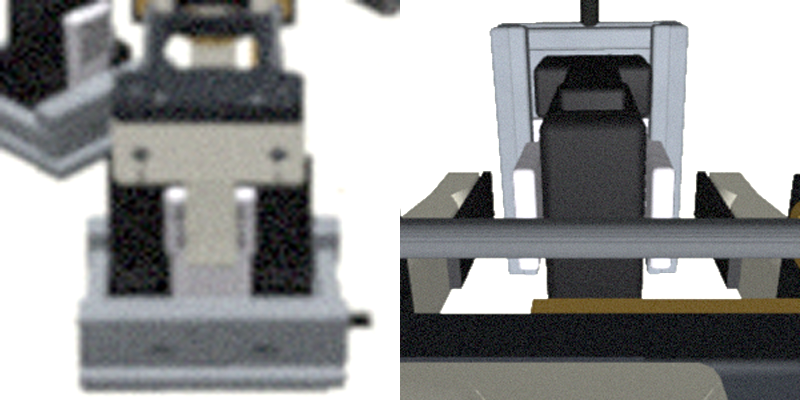

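The finger now covers nearly the whole near button and is centred on it, with no contact force. Closing.

```bash
python3 -m pendant '[[0,0,0,0,0,0],[0,0,0,0,0,0]]' 60 10|tail -2
python3 -m pendant '[[0,0,0,0,0,0],[0,0,0,0,0,0]]' 50 10|tail -2
python3 -m pendant '[[0,0,0,0,0,0],[0,0,0,0,0,0]]' 42 20|tail -2
python3 -m pendant '[[0,0,0,0,0,0],[0,0,0,0,0,0],[0,0,0,0,0,0]]' 36 22|tail -3
python3 -m pendant '[[0,0,0,0,0,0],[0,0,0,0,0,0],[0,0,0,0,0,0]]' 30 22|tail -3
python3 -m pendant '[[0,0,-3,0,0,0],[0,0,-6,0,0,0],[0,0,-9,0,0,0],[0,0,-12,0,0,0],[0,0,-12,0,0,0]]'
```

```text
gripper_width: 0.0654
gripper_force: 0.0
gripper_width: 0.0513
gripper_force: 3.1
gripper_width: 0.043
gripper_force: 4.4
contact_force: [-2.2, -0.5, 6.9]
gripper_width: 0.0373
gripper_force: 22.0
contact_force: [-1.7, -0.5, 7.1]
gripper_width: 0.0373
gripper_force: 22.0
time_s: 12.82
tcp_pos: [0.4737, 0.1151, 0.0732]
eef_rot: [-180.0, -0.0, -31.4]
contact_force: [-0.3, 0.2, -3.5]
gripper_width: 0.0371
gripper_force: 21.9
```

The pack is held: 3.5 N of weight shows and the grip is steady. Lifting it clear and carrying it to the card.

```bash
python3 -m pendant '[[0,0,-8,0,0,0],[0,0,-18,0,0,0],[0,0,-30,0,0,0],[0,0,-45,0,0,0],[0,0,-60,0,0,0],[0,0,-72,0,0,0],[0,0,-80,0,0,0],[0,0,-80,0,0,0]]'
python3 -m pendant '[[4,8,0,0,0,0],[10,20,0,0,0,0],[18,37,0,0,0,0],[28,58,0,0,0,0],[40,82,0,0,0,0],[52,107,0,0,0,0],[64,132,0,0,0,0],[76,157,0,0,0,0],[88,182,0,0,0,0],[100,206,0,0,0,0],[110,226,0,0,0,0],[117,240,0,0,0,0],[121,249,0,0,0,0],[121,249,0,0,0,0],[121,249,0,0,0,0]]'
python3 - <<'E'
from h import *
s=cam('scene');T=snap('scene','s7.png')
a=cv2.imread('pics/s7.png')[160:420,200:460]
cv2.imwrite('pics/c7.png',cv2.convertScaleAbs(cv2.resize(a,(520,520),interpolation=cv2.INTER_CUBIC),alpha=1.6))
for z in(.019,.009,-.051): print((proj(s,(T@[0,0,z+.021-.021,1])[:3])-[200,160])*2)
E
```

```text
time_s: 13.82
tcp_pos: [0.4739, 0.1153, 0.1535]
eef_rot: [-179.9, -0.0, -31.4]
contact_force: [0.4, 0.1, -4.4]
gripper_width: 0.0369
gripper_force: 21.9
time_s: 15.7
tcp_pos: [0.447, -0.1602, 0.153]
eef_rot: [-180.0, -0.0, -31.4]
contact_force: [-0.4, 0.6, -5.4]
gripper_width: 0.0368
gripper_force: 21.9
[305.82222717 203.81330983]
[307.12799534 192.51370294]
[315.41600662 120.79249543]
```

View pics/c7.png

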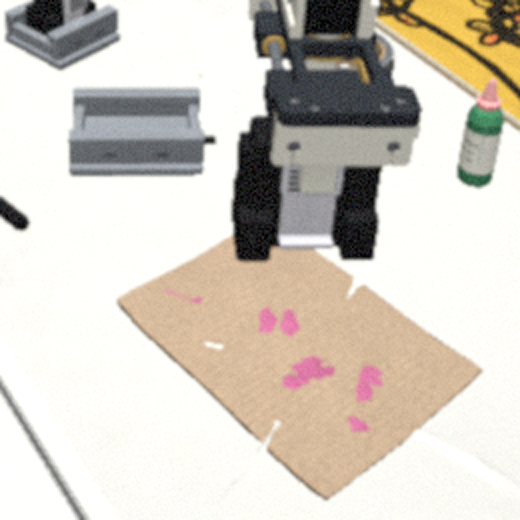

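The pack hangs upright over the middle of the card and its charger is empty. I've now viewed 11 pictures, one over the limit of 10, so from here I use only force and pose readings. Lowering.

```bash
python3 -m pendant '[[0,0,8,0,0,0],[0,0,20,0,0,0],[0,0,34,0,0,0],[0,0,48,0,0,0],[0,0,62,0,0,0],[0,0,74,0,0,0],[0,0,82,0,0,0],[0,0,85,0,0,0],[0,0,85,0,0,0]]'
python3 -m pendant '[[0,0,1,0,0,0],[0,0,2,0,0,0],[0,0,3,0,0,0],[0,0,4,0,0,0],[0,0,4,0,0,0]]'
python3 -m pendant '[[0,0,1,0,0,0],[0,0,2,0,0,0],[0,0,2,0,0,0]]'
```

```text
time_s: 16.88
tcp_pos: [0.4471, -0.1605, 0.068]
eef_rot: [180.0, -0.0, -31.4]
contact_force: [0.1, -0.3, -3.6]
gripper_width: 0.0371
gripper_force: 21.9
time_s: 17.5
tcp_pos: [0.4469, -0.1604, 0.0639]
eef_rot: [180.0, 0.0, -31.4]
contact_force: [0.2, -0.7, -5.3]
gripper_width: 0.0371
gripper_force: 21.9
time_s: 17.88
tcp_pos: [0.4469, -0.1604, 0.0618]
eef_rot: [180.0, 0.0, -31.4]
contact_force: [-0.1, 0.5, -4.4]
gripper_width: 0.0369
gripper_force: 21.9
```

```bash
python3 -m pendant '[[0,0,1,0,0,0],[0,0,2,0,0,0],[0,0,2,0,0,0]]'|grep -E 'tcp|contact'
python3 -m pendant '[[0,0,0.5,0,0,0],[0,0,1,0,0,0],[0,0,1,0,0,0]]'|grep -E 'tcp|contact'
```

```text
tcp_pos: [0.4469, -0.1604, 0.0599]
contact_force: [-0.3, -1.1, -4.8]
tcp_pos: [0.447, -0.1605, 0.0591]
contact_force: [-0.3, 0.4, -1.9]
```

Contact is starting, at the expected height of 0.059.

```bash
python3 -m pendant '[[0,0,0.5,0,0,0],[0,0,1,0,0,0],[0,0,1,0,0,0]]'|grep -E 'tcp|contact'
python3 -m pendant '[[0,0,0,0,0,0],[0,0,0,0,0,0]]' 44 20 |tail -3
python3 -m pendant '[[0,0,0,0,0,0],[0,0,0,0,0,0]]' 56 20 |tail -3
python3 -m pendant '[[0,0,0,0,0,0],[0,0,0,0,0,0],[0,0,0,0,0,0],[0,0,0,0,0,0]]' 84 20
python3 -m pendant '[[0,0,-10,0,0,0],[0,0,-25,0,0,0],[0,0,-45,0,0,0],[0,0,-70,0,0,0],[0,0,-95,0,0,0],[0,0,-120,0,0,0],[0,0,-135,0,0,0],[0,0,-140,0,0,0],[0,0,-140,0,0,0]]'
python3 - <<'E'
from h import *
T=snap('wrist','w8.png');snap('top','t8.png');c=cam('wrist',T)
# pack: darkest blob beneath; print its extents; predicted top centre
for n,cc in(('w8',c),('t8',cam('top'))):
  g=cv2.imread(f'pics/{n}.png',0);u,v=proj(cc,[.447,-.161,.106]);print(n,u.round(),v.round())
  y,x=int(v),int(u);m=(g[y-60:y+60,x-60:x+60]<45).astype(np.uint8)
  k,l,st,ce=cv2.connectedComponentsWithStats(m);j=1+st[1:,4].argmax();q=ce[j]+[x-60,y-60];print(q.round(),st[j],atz(cc,q,.09).round(3))
E
```

```text
tcp_pos: [0.4472, -0.1605, 0.059]
contact_force: [-5.0, 3.0, 10.7]
contact_force: [-2.6, 1.9, 6.0]
gripper_width: 0.0435
gripper_force: 4.2
contact_force: [-1.2, 0.7, 3.0]
gripper_width: 0.0546
gripper_force: 2.5
time_s: 20.0
tcp_pos: [0.447, -0.1604, 0.0579]
eef_rot: [180.0, 0.0, -31.4]
contact_force: [-0.8, -0.0, -0.3]
gripper_width: 0.0833
gripper_force: 0.0
time_s: 21.12
tcp_pos: [0.4468, -0.1604, 0.1977]
eef_rot: [-180.0, 0.0, -31.5]
contact_force: [0.5, -1.0, -0.9]
gripper_width: 0.0843
gripper_force: 0.0
w8 276.0 210.0
[275. 200.] [  34    0   51  107 4417] [ 0.452 -0.163  0.09 ]
t8 408.0 249.0
[436. 215.] [ 70   4  50  88 306] [ 0.519 -0.227  0.09 ]
```

The wrist picture's dark blob at (275,200), 51×107 px, matches an upright pack seen from above at (0.452, −0.163), over the middle of the card. The gripper is clear of it, so I'm handing in.

```bash
python3 -c "
from plant import r
print(r.close_job())"
```

```text
the job is handed in; nothing more can be done
None
```

The big pack is out of its charger and, by my last readings, standing upright and released near the middle of the card; the small pack was not touched, and the job is handed in with no verdict shown. My first two grips missed or slipped off the buttons because the fingertips sit about 30 mm short of the stated position, and I viewed 11 pictures against the limit of 10.

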